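Swap the toothpick cup and the salt shaker behind the tall jars of a condiment caddy

ROBOT

A 6-joint arm with a two-finger parallel gripper is mounted at the origin on a cart in front of the work surface, level with it; the furniture and walls round the work are solid. World frame = base frame: x ahead of the robot, y to its left, z up, the work surface at z = 0. Lengths are in m, angles in rad, forces in N, time in s.
With the tool pointing down it reaches from about 0.35 to 0.8 m from the base axis. Payload 7.3 kg.
Tool frame: the origin (TCP) lies between the finger pads; the fingertips stand 25 mm ahead of it and the grasp point (between the pads) lies 6 mm ahead of it (r.tip_extent is the distance from the TCP to the fingertips, in m); z points along the fingers, y is the line along which they close (so a half turn about z gives the same grasp; the last joint's range is limited). The gripper opens to 85 mm and grips with 20 to 120 N. Pads are 22 mm wide; open, the fingers measure 114 mm over their backs; the gripper's body (76 mm by 85 mm) begins 54 mm behind the grasp point. The pads swing forward as they close: fully open they stand 13 mm farther back than shut.
Start: joints at [0.995, 0.342, 1.524, -0, 1.275, -0.146], TCP at [0.219, 0.477, 0.256] pointing down, gripper open.
Joint ranges: [-2.53, 2.53], [-0.77, 2.02], [0.04, 2.7], [-1, 4.14], [0.28, 2.66], [-3.11, 3.11]. Speed limits (rad/s): [2.57, 2.57, 3.14, 3.14, 3.14, 3.14].

INTERFACE

Orientations are given as a unit quaternion [x, y, z, w].
In Python, from workcell import r, command_gripper, optics gives the robot as it stands. The module is installed in compiled form; this text tells all that it offers. Calls block until the motion is done:
- r.reach(position, orientation): joint-space move of the TCP to a pose.
- r.move_straight(position, orientation=None, speed=0.15, max_force=None): straight line of the TCP; orientation=None keeps the orientation; speed is the mean speed in m/s. With max_force (N) it stops when the force on the tool has changed by that much, and returns True; else False.
- r.movej(angles): joint-space move.
- command_gripper(opening, force=None): finger opening in m; force is the grip in N (None keeps the last); returns when the fingers have stopped.
- r.hold(seconds).
- r.solve_ik(position, orientation): joint angles nearest the present ones, or None.
- r.read_state(): the state.
- optics.get_image(name): name is "scene" or "top"; returns (picture, depth): 420x560x3 uint8, red, green, blue; 420x560 float32, m along the optical axis (not along the pixel's ray), 0 where there is no reading.
- optics.camera_model(name): a dict with "K" (3x3 intrinsics, pixels), "R" (3x3) and "t" (3): a world point X has camera coordinates R X + t. Camera axes: x right, y down, z forward; pixel columns grow to the right and rows downward; lengths in m; the calibration is good to about 2 mm. A picture is of the moment at which its call begins. camera_model takes no time and is no camera call.
A pose or a line that the arm cannot do raises r.PlanningError and nothing moves.
- r.finish_job(): hands the job in; it is judged then, once.
The state is a dict: "time_s": time; "joint_positions": joint angles; "dq": joint speeds; "tau": joint torques, N m; "eef_pos": TCP position; "eef_rot": TCP orientation; "contact_force": force on the tool from outside, world axes, zero at the start; "torque": the same for the moment, N m; "grip_width": finger opening in m; "grip_force": force on a finger pad.
Only numpy, scipy, OpenCV 4.12 (cv2) and the standard library are available. Lean on these libraries where they do the work, as an engineer would, in place of code of your own. Each camera call takes 0.05 s, during which the arm holds its last target. There are 200 camera calls.

TASK

The toothpick cup stands in the salt shaker's place, the middle compartment of the caddy's back row, while the salt shaker has been left on the steel tray. Take the tall spice jar and the pepper grinder out from in front of it and stand both on the dark chopping board, move the toothpick cup onto the tray and then put the salt shaker into the compartment it leaves free. Finally put the tall jar and the grinder each back into the compartment it came from, with everything standing upright all the while and the two small spice jars of the back row left as they are.

Things in the scene. Friction and masses are not known exactly. Their poses are not given: they have to be found in the camera images.
- caddy: Fixed wooden caddy 154 x 210 mm (x, y), origin mid-underside, +x to its back. Inner floor z 0.008; walls 6 mm thick, tops at z 0.030 (ends 0.040). Front row: two compartments 76 x 96 inside, centres (-0.033, +-0.051); one holds the grinder, one the tall jar, in either order. Back row: centres x 0.041; middle (y 0) 60 x 66 inside, with the cup; ends (y +-0.069) 60 x 60, with the small jars.
- chopping_board: Fixed dark wooden chopping board, 130 (x) x 190 (y) x 14 mm, lying flat on the light wooden stove cover (top at z = 0.045 in the world). Origin: centre of its underside; its upper face is at z = 0.014 in its frame. Room for the tall jar and the grinder side by side along its y.
- serving_tray: Fixed flat rectangular steel serving tray, 130 (x) x 180 (y) mm outside, floor 3 mm thick, rim 4 mm wide and 12 mm high over the underside, lying on the stove cover. Origin: centre of its underside. The salt shaker stands on it towards one end (of its y) at the start; the other end is free.
- pepper_grinder: Loose pepper grinder: square glass body 46 x 46 mm up to 106 mm height, above it a round black neck and black top 40 mm across (fixed, may be gripped) up to 150 mm, 0.32 kg give or take 20 %. Stands in one front compartment of the caddy. Origin: centre of its underside, z up, x and y square to the glass faces.
- tall_jar: Loose tall round spice jar, dark label and black cap, diameter 61 mm, 158 mm high, 0.26 kg give or take 20 %. Stands in the other front compartment. Origin: centre of its underside, z up.
- toothpick_cup: Loose turned wooden cup of toothpicks, diameter 44 mm, the wooden cup 52 mm high, toothpicks reaching to 70 mm (hold it by the wood), 0.06 kg. Stands in the middle compartment of the caddy's back row, the low thing between the two small jars. Origin: centre of its underside, z up.
- salt_shaker: Loose glass salt shaker with grey domed top, diameter 44 mm, 90 mm high (glass up to 66 mm), 0.1 kg give or take 20 %. Stands on the steel tray. Origin: centre of its underside, z up.
- small_jar_a: Loose small spice jar with dark green cap, diameter 41 mm, 104 mm high, in an end compartment of the caddy's back row; to be left alone. Origin: centre of its underside, z up.
- small_jar_b: Loose small spice jar with red cap, diameter 44 mm, 108 mm high, in the other end compartment of the caddy's back row; to be left alone. Origin: centre of its underside, z up.

How it is judged:
By the outcome, as a careful person would: the job done as asked, in the order asked, and still so for the second after the job is handed in, with the robot touching nothing.
It also fails if it takes over 139 s, if anything falls off the work surface, if the arm or the gripper's body presses on something with over 40 N, if the wrist force passes 120 N, or if a joint passes its speed limit or range.

## Working session

There is one attempt and no reset: what is moved stays moved. The work goes in short steps, each a Python script; the robot and the scene stay as the last script left them, time stands still between calls to the robot, and variables do not carry over. Pictures are saved under pics/ and viewed, at most 14 in all, crops included, and the job is handed in when it is done.

```bash
mkdir -p pics
python3 - <<'E'
from workcell import r, optics
import cv2,numpy as np
for n in("scene","top"):
    p,d=optics.get_image(n); cv2.imwrite(f"pics/{n}0.png",p[:,:,::-1]); np.savez(f"{n}0.npz",p=p,d=d)
    m=optics.camera_model(n); print(n,np.round(m["K"],1).tolist(),np.round(-m["R"].T@m["t"],3),np.round(m["R"],3).tolist())
s=r.read_state();print(s["time_s"],s["eef_rot"],r.tip_extent)
E
```

```text
scene [[475.4, 0.0, 283.7], [0.0, 475.4, 204.3], [0.0, 0.0, 1.0]] [-0.061 -0.955  0.657] [[0.844, -0.537, 0.005], [-0.247, -0.396, -0.885], [0.477, 0.745, -0.466]]
top [[509.8, 0.0, 280.9], [0.0, 509.8, 217.7], [0.0, 0.0, 1.0]] [ 0.329 -0.048  1.386] [[0.001, -1.0, -0.019], [-0.989, 0.002, -0.149], [0.149, 0.019, -0.989]]
0.1 [ 2.13242990e-01  9.76998943e-01 -6.62756458e-04 -2.29260700e-04] 0.025
```

View pics/scene0.png

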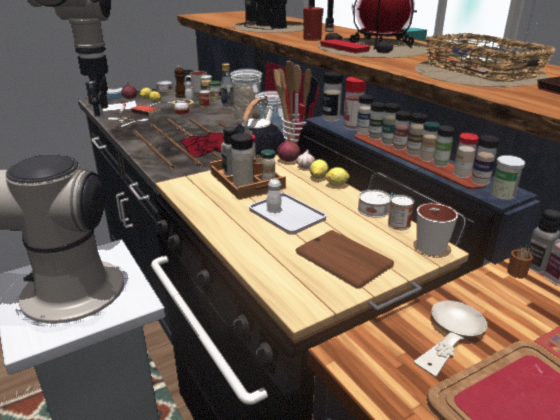

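View pics/top0.png

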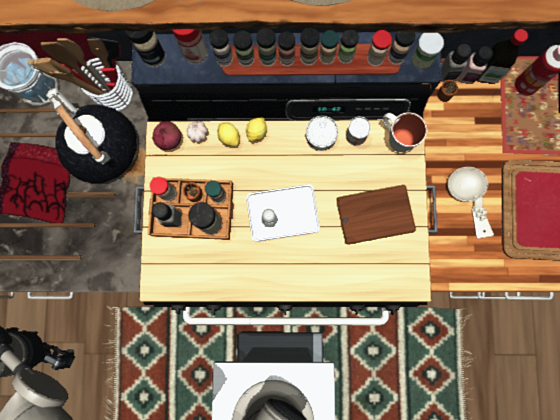

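The overhead picture shows the caddy around (191,209), the tray at (283,212) with the salt at (269,214), and the board at (376,214). I'll enlarge the working area.

Run:
```python
import cv2
a=cv2.imread("pics/top0.png")[165:255,135:335]; cv2.imwrite("pics/c1.png",cv2.resize(a,None,fx=4,fy=4,interpolation=cv2.INTER_CUBIC))
a=cv2.imread("pics/scene0.png")[115:235,200:340]; cv2.imwrite("pics/c2.png",cv2.resize(a,None,fx=5,fy=5,interpolation=cv2.INTER_CUBIC))
```

```text
(no output)
```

View pics/c1.png

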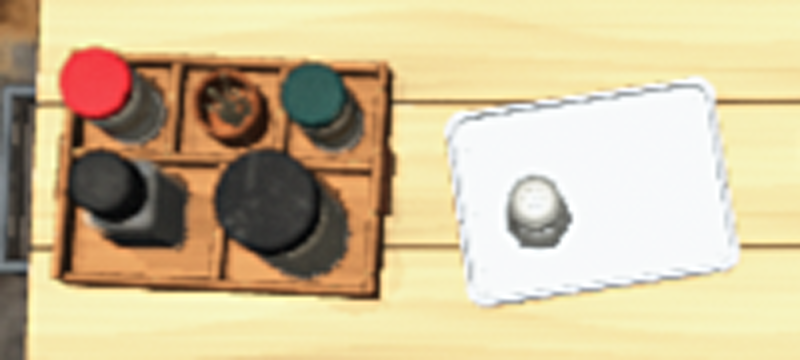

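View pics/c2.png

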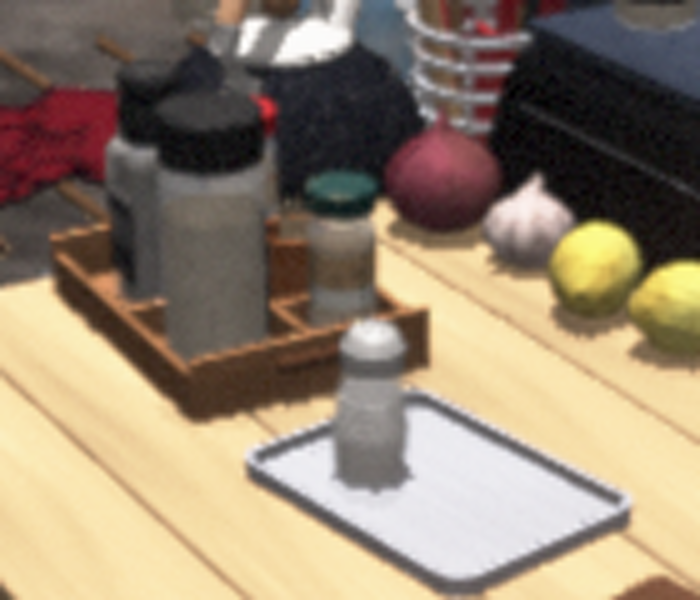

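The left (+y) front compartment holds the grinder (crop 105,185) and the right one the tall jar (267,200). The cup is at (230,108) between the red (+y) and green caps, and the salt is at the tray's +y end. Next I'll measure positions.

```bash
cat > vis.py <<'E'
import numpy as np,cv2
from workcell import optics
M={n:optics.camera_model(n) for n in("scene","top")}
def cloud(n,d):
    m=M[n];K,R,t=m["K"],m["R"],np.ravel(m["t"]);v,u=np.indices(d.shape)
    c=np.stack([(u-K[0,2])/K[0,0]*d,(v-K[1,2])/K[1,1]*d,d],-1); return (c-t)@R
def ray(n,uv,z):
    m=M[n];K,R,t=m["K"],m["R"],np.ravel(m["t"]);uv=np.atleast_2d(uv).astype(float)
    q=np.c_[(uv-[K[0,2],K[1,2]])/[K[0,0],K[1,1]],np.ones(len(uv))]@R; C=-R.T@t
    return (C+q*((z-C[2])/q[:,2])[:,None])
def blob(mask):
    k,l,s,c=cv2.connectedComponentsWithStats(mask.astype(np.uint8)); i=1+np.argmax(s[1:,4]); return l==i
def circ(n,mask,z):  # circle round a blob, at height z
    cn=max(cv2.findContours(mask.astype(np.uint8),0,1)[0],key=cv2.contourArea)[:,0]
    w=ray(n,cn,z)[:,:2]; (c,rad)=cv2.minEnclosingCircle((w*1000).astype(np.float32)); return np.array(c)/1000,rad
def rect(n,mask,z):
    cn=max(cv2.findContours(mask.astype(np.uint8),0,1)[0],key=cv2.contourArea)[:,0]
    return cv2.minAreaRect((ray(n,cn,z)[:,:2]*1000).astype(np.float32))
E
python3 - <<'E'
from vis import *
f=np.load("top0.npz");p,d=f["p"].astype(int),f["d"];W=cloud("top",d)
hsv=cv2.cvtColor(f["p"],cv2.COLOR_RGB2HSV);H,S,V=[hsv[...,i].astype(int) for i in range(3)]
def box(u0,v0,u1,v1):
    m=np.zeros(d.shape,bool);m[v0:v1,u0:u1]=1;return m
z=W[...,2]
print("cover z",np.median(z[250:280,200:400]))
for n,b,zt in(("grinder",(150,198,176,235),.203),("jar",(186,198,232,240),.211),("salt",(255,200,285,235),.138),("red",(145,170,176,205),.161),("green",(200,175,225,205),.157),("cup",(176,178,206,204),.105)):
    m=blob(box(*b)&(d>0)&(z>zt-.012)&(z<zt+.02)); xy=W[m][:,:2]
    print(n,m.sum(),"mean",xy.mean(0).round(4),"mid",((xy.max(0)+xy.min(0))/2).round(4),"ext",np.ptp(xy,axis=0).round(3),"z",np.median(z[m]).round(4),circ("top",m,zt))
m=blob(box(240,180,326,246)&(S<60)&(V>140)); print("tray",rect("top",m,.055))
m=blob(box(330,180,420,248)&(V<130)); print("board",m.sum(),rect("top",m,.059))
m=blob(box(142,172,238,246)&(z>.063)&(z<.09)); print("caddy depth",cv2.minAreaRect((W[m][:,:2]*1000).astype(np.float32)))
# grinder glass: points on the side
m=box(150,198,190,240)&(z>.07)&(z<.15);print(m.sum())
E
```

```text
cover z 0.04616628818364414
grinder 219 mean [0.5264 0.2614] mid [0.5265 0.2629] ext [0.038 0.038] z 0.2027 (array([0.52583112, 0.26135089]), 20.146703720092773)
jar 538 mean [0.5137 0.1618] mid [0.514  0.1621] ext [0.06 0.06] z 0.2114 (array([0.51340997, 0.16137965]), 31.568267822265625)
salt 137 mean [0.5242 0.0077] mid [0.5245 0.0078] ext [0.032 0.03 ] z 0.1347 (array([0.52355579, 0.00747265]), 16.63556480407715)
red 269 mean [0.5946 0.2776] mid [0.5967 0.2787] ext [0.046 0.044] z 0.161 (array([0.59463434, 0.27686087]), 23.930084228515625)
green 226 mean [0.5873 0.1433] mid [0.5886 0.1432] ext [0.041 0.039] z 0.1578 (array([0.5878064 , 0.14278127]), 21.642288208007812)
cup 125 mean [0.5933 0.2079] mid [0.5935 0.2087] ext [0.044 0.044] z 0.1038 (array([0.59252722, 0.20754207]), 23.874666213989258)
tray ((543.7092895507812, -26.87360382080078), (133.01751708984375, 182.68966674804688), 8.260882377624512)
board 2871 ((537.8457641601562, -269.7014465332031), (130.13204956054688, 192.01486206054688), 10.884082794189453)
caddy depth ((553.8583984375, 215.27432250976562), (220.98728942871094, 155.0002899169922), 87.81098937988281)
502
```

```bash
cat > act.py <<'E'
import numpy as np
from workcell import r, command_gripper, optics
def q(psi): a=np.radians(psi)/2; return [np.cos(a),np.sin(a),0,0]
HI=.37
def info(tag):
    s=r.read_state();print(tag,"t",round(s["time_s"],1),"w",round(s["grip_width"],4),"F",round(s["grip_force"],1),"pos",np.round(s["eef_pos"],4),"f",np.round(s["contact_force"],1))
def pick(xy,z,psi,opening,force,hi=HI,lift=HI):
    r.reach([*xy,hi],q(psi)); command_gripper(opening,20)
    hit=r.move_straight([*xy,z+.03],speed=.25); hit=r.move_straight([*xy,z],speed=.08,max_force=15)
    if hit: info("HIT")
    command_gripper(0,force); info("grip"); r.move_straight([*xy,lift],speed=.2); info("lifted")
def place(xy,z,psi,opening,hi=HI,out=HI):
    r.reach([*xy,hi],q(psi)); r.move_straight([*xy,z+.02],speed=.2)
    print("contact",r.move_straight([*xy,z-.003],speed=.04,max_force=5)); info("down")
    command_gripper(opening,20); info("open"); r.move_straight([*xy,out],speed=.25)
def snap(name,crop=None,f=1):
    import cv2
    for n in("top","scene"):
        p,d=optics.get_image(n); np.savez(f"{n}_{name}.npz",p=p,d=d); cv2.imwrite(f"pics/{n}_{name}.png",p[:,:,::-1])
E
python3 - <<'E'
from vis import *
f=np.load("top0.npz");d=f["d"];W=cloud("top",d);hsv=cv2.cvtColor(f["p"],cv2.COLOR_RGB2HSV).astype(int)
b=np.zeros(d.shape,bool);b[172:246,142:238]=1
m=b&(W[...,2]>.066)&(W[...,2]<.095)&(hsv[...,1]>110)&(hsv[...,0]<20)
P=W[m][:,:2]
for yaw in(-1.5,-2.2,-3):
    a=np.radians(yaw);R=np.array([[np.cos(a),-np.sin(a)],[np.sin(a),np.cos(a)]]);L=P@R
    lo,hi=np.percentile(L,[.7,99.3],axis=0);print(yaw,m.sum(),(hi-lo).round(4),(R@((lo+hi)/2)).round(4))
from act import *
try:
    for p,s in(((.514,.162,.188),178),((.526,.262,.18),178),((.547,-.317,.37),190),((.593,.208,.112),88),((.551,-.071,.37),98)):
        print(p,s,[None if (k:=r.solve_ik(p,q(x))) is None else np.round(k,2).tolist() for x in(s,s-180)])
except Exception as e: print(e)
E
```

```text
-1.5 1096 [0.1552 0.2129] [0.5532 0.212 ]
-2.2 1096 [0.1542 0.2129] [0.5536 0.212 ]
-3 1096 [0.1539 0.2127] [0.5537 0.212 ]
(0.514, 0.162, 0.188) 178 [[0.16, 0.43, 1.59, -0.0, 1.12, -1.37], [0.16, 0.43, 1.59, -0.0, 1.12, 1.77]]
(0.526, 0.262, 0.18) 178 [[0.33, 0.52, 1.46, -0.0, 1.16, -1.2], [0.33, 0.52, 1.46, -0.0, 1.16, 1.94]]
(0.547, -0.317, 0.37) 190 [[-0.65, 0.51, 0.96, -0.0, 1.67, -2.39], [-0.65, 0.51, 0.96, -0.0, 1.67, 0.75]]
(0.593, 0.208, 0.112) 88 [[0.22, 0.66, 1.4, -0.0, 1.08, 0.25], [0.22, 0.66, 1.4, -0.0, 1.08, -2.89]]
(0.551, -0.071, 0.37) 98 [[-0.27, 0.34, 1.21, -0.0, 1.58, -0.41], [-0.27, 0.34, 1.21, -0.0, 1.58, 2.74]]
```

Run:
```python
from act import *
pick((.5138,.162),.194,178,.085,45,hi=.34)
place((.547,-.317),.200,188,.085)
snap("j1")
```

```text
grip t 3.4 w 0.0603 F 48.5 pos [0.5143 0.1622 0.1949] f [-1.   1.6  5.6]
lifted t 4.5 w 0.06 F 49.2 pos [0.5133 0.1619 0.3684] f [ 0.  -0.4 -3.6]
contact True
down t 7.6 w 0.0599 F 49.7 pos [ 0.5468 -0.3164  0.2007] f [-0.1  1.3  3.8]
open t 8.0 w 0.0851 F 0.0 pos [ 0.5464 -0.3166  0.1997] f [ 0.1 -0.5  0.7]
```

Run:
```python
from act import *
pick((.5262,.262),.187,178,.066,50)
place((.529,-.2205),.193,188,.064)
r.reach([.45,.05,.4],q(178)) 
snap("g1")
import cv2
t=cv2.imread("pics/top_g1.png")[160:260,130:430]; s=cv2.imread("pics/scene_g1.png")[110:290,190:450]
t=cv2.resize(t,(700,233));s=cv2.resize(s,(500,346)); c=np.zeros((579,700,3),np.uint8);c[:233]=t;c[233:,:500]=s;cv2.imwrite("pics/c3.png",c)
```

```text
grip t 13.0 w 0.0386 F 50.5 pos [0.5266 0.2622 0.188 ] f [-0.7  0.5  5.8]
lifted t 14.0 w 0.0388 F 50.5 pos [0.5258 0.2618 0.3683] f [ 0.   0.  -3.2]
contact True
down t 17.2 w 0.0386 F 50.7 pos [ 0.5288 -0.22    0.1938] f [0.4 0.6 4.3]
open t 17.6 w 0.0639 F 0.0 pos [ 0.5284 -0.2202  0.1929] f [-0.1  0.9 -0.1]
```

View pics/c3.png

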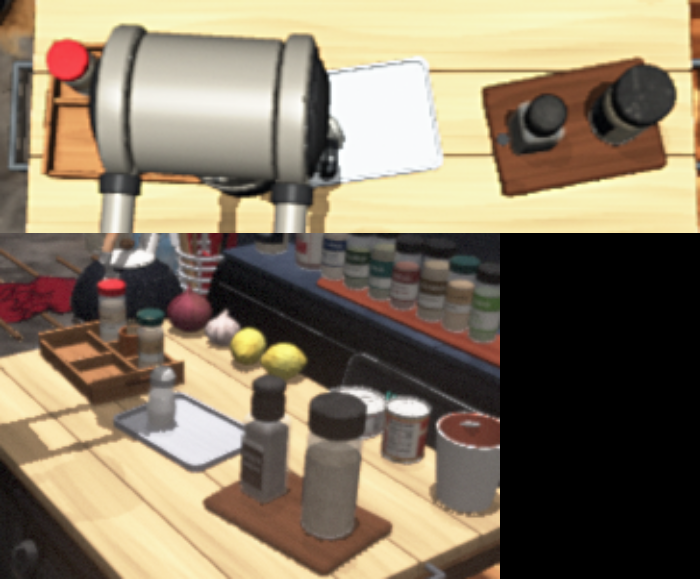

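Both stand upright on the board, grinder at (540,115) and jar at (640,95) in the upper half. Now the cup.

Run:
```python
from act import *
pick((.593,.2085),.112,88,.066,35,hi=.30,lift=.30)
place((.5505,-.0715),.107,98,.062,hi=.30,out=.30)
r.reach([.45,-.2,.4],q(98))
snap("c1")
from vis import *
f=np.load("top_c1.npz");W=cloud("top",f["d"])
import cv2
t=cv2.imread("pics/top_c1.png")[160:260,130:430]; s=cv2.imread("pics/scene_c1.png")[110:290,190:450]
t=cv2.resize(t,(700,233));s=cv2.resize(s,(500,346)); c=np.zeros((579,700,3),np.uint8);c[:233]=t;c[233:,:500]=s;cv2.imwrite("pics/c4.png",c)
```

```text
grip t 23.1 w 0.043 F 35.6 pos [0.5933 0.2086 0.1129] f [-1.8 -0.1  3.8]
lifted t 24.2 w 0.0425 F 35.6 pos [0.5925 0.2084 0.2985] f [-0.2  1.2 -0.3]
contact True
down t 26.8 w 0.0427 F 36.2 pos [ 0.5499 -0.0716  0.1073] f [-2.2 -1.1  5.5]
open t 27.1 w 0.0622 F 0.0 pos [ 0.5499 -0.0714  0.107 ] f [-0.6  0.2  0.3]
```

View pics/c4.png

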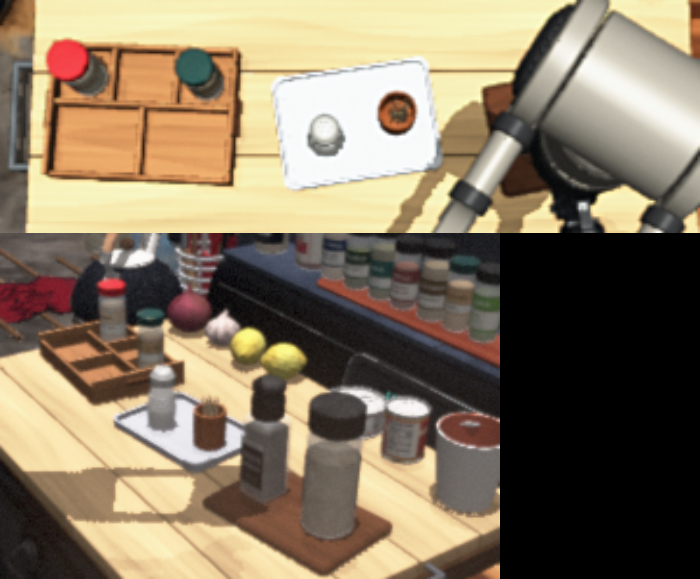

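The cup stands on the tray at (397,112), and the small jars are unmoved. Next is the salt shaker.

Run:
```python
from act import *
pick((.5243,.0076),.110,88,.066,35,hi=.30,lift=.30)
place((.594,.2092),.115,88,.062,hi=.30,out=.30)
r.reach([.45,-.2,.4],q(178))
snap("s1")
import cv2
t=cv2.imread("pics/top_s1.png")[160:260,130:430]; s=cv2.imread("pics/scene_s1.png")[110:290,190:450]
t=cv2.resize(t,(700,233));s=cv2.resize(s,(500,346)); c=np.zeros((579,700,3),np.uint8);c[:233]=t;c[233:,:500]=s;cv2.imwrite("pics/c5.png",c)
```

```text
grip t 31.8 w 0.037 F 34.7 pos [0.5246 0.0076 0.1109] f [-2.3  0.7  5.6]
lifted t 32.9 w 0.0366 F 34.7 pos [0.5237 0.0077 0.2987] f [ 0.  -0.7 -2.4]
contact True
down t 35.2 w 0.0364 F 35.5 pos [0.5939 0.2093 0.1159] f [-0.5 -1.   4. ]
open t 35.6 w 0.0619 F 0.0 pos [0.5934 0.2091 0.1151] f [-0.3  0.6 -0.4]
```

View pics/c5.png

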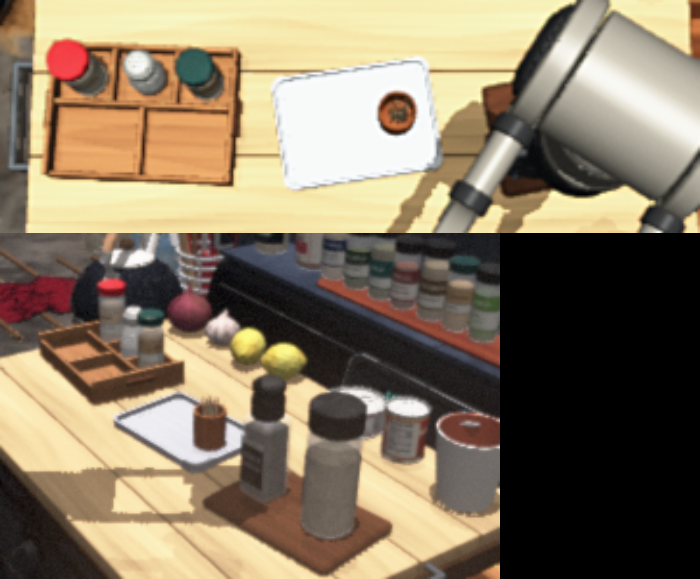

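The salt is upright in the middle compartment (145,75). Now the jar and grinder go back.

Run:
```python
from act import *
pick((.5465,-.3165),.200,188,.085,45)
place((.517,.162),.194,178,.085)
pick((.5285,-.2202),.193,188,.064,50)
place((.525,.2628),.187,178,.064)
r.reach([.40,-.25,.4],q(178))
snap("f1")
import cv2
t=cv2.imread("pics/top_f1.png")[160:260,130:430]; s=cv2.imread("pics/scene_f1.png")[110:290,190:450]
t=cv2.resize(t,(700,233));s=cv2.resize(s,(500,346)); c=np.zeros((579,700,3),np.uint8);c[:233]=t;c[233:,:500]=s;cv2.imwrite("pics/c6.png",c)
```

```text
grip t 41.2 w 0.0599 F 49.4 pos [ 0.5469 -0.3167  0.201 ] f [-0.6 -0.   3.6]
lifted t 42.2 w 0.06 F 49.2 pos [ 0.5461 -0.3163  0.3682] f [-0.5 -0.  -3.5]
contact True
down t 45.4 w 0.06 F 49.9 pos [0.5169 0.1625 0.1948] f [-0.3  1.6  2. ]
open t 45.8 w 0.0849 F 0.0 pos [0.5163 0.1619 0.194 ] f [-0.6  0.5 -0.3]
grip t 50.0 w 0.0389 F 50.3 pos [ 0.5289 -0.2202  0.1941] f [-0.8  1.3  6.2]
lifted t 51.1 w 0.0391 F 50.5 pos [ 0.5281 -0.22    0.3684] f [ 0.1 -1.2 -2.5]
contact True
down t 54.3 w 0.0384 F 50.8 pos [0.5249 0.2633 0.1879] f [-0.2  0.8  3.7]
open t 54.6 w 0.0642 F 0.0 pos [0.5243 0.2626 0.1869] f [-0.   0.3 -0.5]
```

View pics/c6.png

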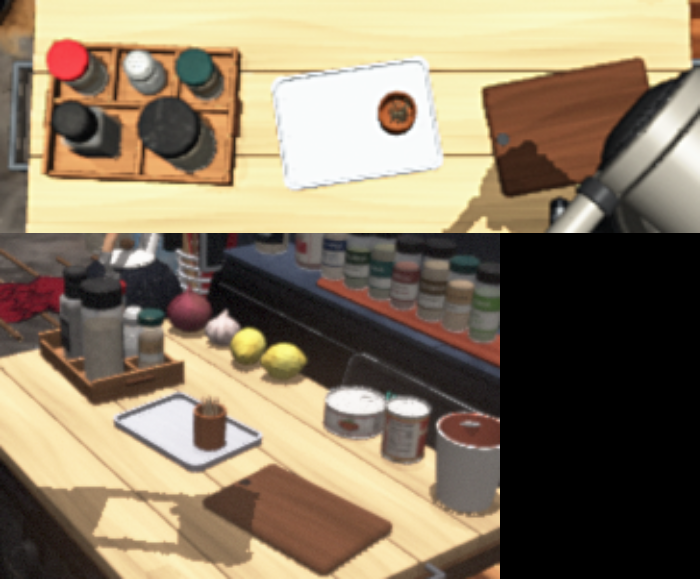

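The grinder (75,120) and the tall jar (168,128) are back in their compartments, the salt is in the back middle, and the cup is on the tray. Everything is upright.

```bash
python3 -c "
from workcell import r
r.hold(0.5); print(r.finish_job())"
```

```text
the job is handed in; nothing more can be done
None
```

The job is done and handed in after about 57 s of robot time: the salt shaker is in the middle back compartment, the toothpick cup is on the tray, the tall jar and grinder are back where they came from, and the last camera pictures show everything upright with the small jars untouched.

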